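# Dock a battery pack and slide its transport lock home

## Task

Take the thicker of the two battery packs out of its storage rack by its two ends, stand it on the clear worktop and let go, then take it again by its long sides and set it, upright and without dropping it, fully down on the floor of the charging dock's bay. With the pack released in the bay, slide the dock's lock grip all the way to its end stop, so that its tongue reaches over the pack. Leave the slim pack in the rack and the desk things where they are.

Things in the scene. Friction and masses are not known exactly. Their poses are not given: they have to be found in the camera images.
- thick_pack: The battery pack to be docked: plain grey rounded box, 64 mm long (own x) x 42 mm wide (own y) x 44 mm tall (z), about 0.3 kg. Origin: centre of its underside. Symmetric: either way round is right. Starts in either slot of the rack, along it. The worktop around x = 0.49, y = 0.01 m (5 cm each way) is always clear to stand it on.
- slim_pack: The other battery pack, same grey, same length and height, but only 28 mm wide (64 x 28 x 44 mm). Origin: centre of its underside. Stands in the rack's other slot; leave it there.
- rack: White fixed rack, 104 (x) x 122 (y) mm. Origin: underside centre. Packs stand 8 mm up in two slots along own x, at y = +-26 mm, 46 mm wide between three 6 mm fins (56 mm long, top z = 50 mm) that hide the long sides. Lips beyond the slot ends (x 35.5 to 39.5 mm from the middle, top z = 13 mm) stop pushing out. The ends are free to fingers above the lips; lift straight up.
- dock: White fixed dock. Origin: on the worktop under mid-bay. Base 10 mm thick, x +-42, y -50 to +162 mm. The pack stands in the bay with its length along dock y, between end walls (inner faces y = +-36, 8 mm thick, 60 mm wide, top z = 53 mm) and low ridges (inner faces x = +-25, 4 mm wide, top z = 14 mm); above these its long sides are open to fingers. Slide tracks (to z = 24 mm) on the +y side.
- bay_floor (a point): Centre of the bay's floor, 10 mm above the worktop; axes as the dock. The underside of the seated pack lies here.
- lock_slide (a joint): Lock slide of the dock: 0 = fully open (the tongue clear of the bay), 0.060 m = fully home at the end stop. It moves along the dock's -y, towards the bay. Starts at 0 to 0.010 m. Stays where it is left; friction about 3 N. A firm push cannot hurt the stop.
- slide_grip (a point): Middle of the slide's upright grip tab, 18 mm thick (dock x), 38 mm long (dock y), from 17 mm below this point (top of its carriage block) to 15 mm above. It lies 81 mm above the worktop, at dock y = 127 mm minus joint value. A flat tongue, 26 mm wide, reaches 74 mm from here to the bay, underside 57 mm above the worktop: 3 mm over a seated pack; it jams on one standing proud.
- stapler: Bystander: desk stapler, 36 x 143 x 46 mm, behind the work. Origin: underside centre. Leave alone.
- pill_bottle: Bystander: small round bottle with a cap, 36 mm diameter, 62 mm tall, behind the work. Origin: underside centre. Leave alone.
- sticky_notes: Bystander: pad of paper notes, 75 x 75 x 16 mm, near the front edge. Origin: underside centre. Leave alone.
Things that resemble listed ones, but are neither listed nor needed, are in the scene too. Leave any green look-alike of the rack alone.

How it is judged (in metres and radians):
On the way, in this order (a step that is already met when the one before it is completed fails the run):
1. the thick pack stands upright on the worktop, let go (height (world z) of thick_pack below 0.004 m and angle between thick_pack's own z axis and vertical below 0.1 rad and contact force between the fingers and thick_pack below 0.05 N and linear speed of thick_pack below 0.02 m/s), for 0.2 s.
2. the thick pack sits fully down in the dock's bay, let go, with the slide not yet over it (x of thick_pack in the frame of bay_floor between -0.006 and 0.006 m and y of thick_pack in the frame of bay_floor between -0.006 and 0.006 m and z of thick_pack in the frame of bay_floor between -0.0025 and 0.0025 m and angle between thick_pack's own z axis and vertical below 0.06 rad and angle between the x axis of thick_pack and the y axis of dock, either way round below 0.15 rad and contact force between the fingers and thick_pack below 0.05 N and value of joint lock_slide below 0.02 m), for 0.2 s.
At the end, for the whole second after the job is handed in: The thick pack rests released and upright on the bay floor (2.5 mm in height, 6 mm sideways of centre, lengthways within 0.15 rad, either way round); lock slide within 3 mm of its end stop (joint above 0.057); slim pack in its slot, within 20 mm of its start (x of thick_pack in the frame of bay_floor between -0.006 and 0.006 m and y of thick_pack in the frame of bay_floor between -0.006 and 0.006 m and z of thick_pack in the frame of bay_floor between -0.0025 and 0.0025 m and angle between thick_pack's own z axis and vertical below 0.06 rad and angle between the x axis of thick_pack and the y axis of dock, either way round below 0.15 rad and value of joint lock_slide above 0.057 m and linear speed of thick_pack below 0.02 m/s and contact force between the fingers and thick_pack below 0.05 N and z of slim_pack in the frame of rack below 0.012 m and distance of slim_pack from where it was at the start of the episode below 0.02 m); the robot touches nothing.
It fails at once if the thick pack is dropped (faster than 0.4 m/s with no finger on it) (linear speed of thick_pack above 0.4 m/s and contact force between the fingers and thick_pack below 0.05 N).
It fails at once if the slim pack is shifted by more than 20 mm (distance of slim_pack from where it was at the start of the episode above 0.02 m).
It fails at once if the stapler is shifted by more than 30 mm (distance of stapler from where it was at the start of the episode above 0.03 m).
It fails at once if the pill bottle is shifted by more than 30 mm (distance of pill_bottle from where it was at the start of the episode above 0.03 m).
It fails at once if the pad of notes is shifted by more than 30 mm (distance of sticky_notes from where it was at the start of the episode above 0.03 m).
It also fails if it takes over 61 s, if anything falls off the work surface, if the arm or the gripper's body presses on something with over 40 N, if the wrist force passes 120 N, or if a joint passes its speed limit or range.

## Robot

A 7-joint arm with a two-finger parallel gripper is mounted at the origin on a cart in front of the work surface, level with it; the furniture and walls round the work are solid. World frame = base frame: x ahead of the robot, y to its left, z up, the work surface at z = 0. Lengths are in mm, angles in rad, forces in N, time in s.
With the tool pointing down it reaches from about 425 to 950 mm from the base axis. Payload 4.7 kg.
Tool frame: the origin (TCP) lies midway between the tips of the shut fingers; the grasp point (between the pads) lies 19 mm behind it (robot.hold_point_z is the z of the grasp point in the tool frame, in mm); z points along the fingers, y is the line along which they close (so a half turn about z gives the same grasp; the last joint's range is limited). The gripper opens to 85 mm and grips with 20 to 120 N. Pads are 22 mm wide; open, the fingers measure 114 mm over their backs; the gripper's body (76 mm by 85 mm) begins 54 mm behind the grasp point. The pads swing forward as they close: fully open they stand 13 mm farther back than shut.
Start: joints at [1.17, 0.469, -0.049, 1.532, 0.024, 1.141, -0.082], TCP at [245.27, -628.881, 231.335] pointing down, gripper open.
Joint ranges: [-2.59, 2.59], [-0.33, 1.99], [-1.39, 1.29], [0.1, 2.45], [-1.04, 4.18], [0.21, 1.99], [-2.66, 2.66]. Speed limits (rad/s): [2.57, 2.57, 3.14, 3.14, 3.14, 3.14, 3.14].

## Interface

Orientations are given as a unit quaternion [w, x, y, z].
In Python, from station import robot gives the robot as it stands.
- The arm moves only by the tool play_rows, never from a script. Its argument "commands" is a list of rows, each a list of 3 entries, a list of its own where there are three numbers: the opening, from 0 (shut) to 1 (fully open), then the shift along the tool's x, y, z scaled (see below), then the turn, a rotation vector about the tool's x, y, z scaled (see below). A call has exactly 5 rows; each row is the pose to reach, as a shift and turn from the pose commanded when the call began, along the tool's axes at that moment; what a row does not reach only later rows make up. The controller multiplies each number of a shift by 0.3 m and each number of a turn by 60 degrees. A row lasts 1/10 s, in which the tool goes at most 50 mm and 8.59 degrees, less where a joint would pass 70% of its speed; a pose out of reach is approached as far as the arm can. A call with a number of a shift or a turn outside -1 to 1 is refused whole. A call with a gripper value outside its range is refused whole. The fingers move at their own pace and stop on an object; "newtons" is the grip in N (left out, the last holds). Time passes only in rows, so rows that repeat a pose let the fingers close, or fill a call up. It gives the time, the measured TCP pose, the force, the opening and the grip force at its end, in the units of the state.
- robot.get_obs(): the state, without advancing time (a new reading comes with each control period).
- robot.snapshot(name): name is "side" or "top" or "wrist"; returns the picture (480x640x3 uint8, blue, green, red); there is no depth.
- robot.camera_params(name): a dict with "fx", "fy", "cx", "cy" (pixels), "extrinsics" (4x4, takes a point from world to camera coordinates). Camera axes: x right, y up, looking along -z (the intrinsics and any distortion apply to the point x, -y, -z); pixel columns grow to the right and rows downward; lengths in mm; the calibration is good to about 2 mm. A picture is of the moment at which its call begins: read the wrist's pose just before it. camera_params takes no time and is no camera call; for the wrist camera it gives the pose at the moment of the call.
- robot.job_done(): hands the job in; it is judged then, once.
The state is a dict: "time_s": time; "joints": joint angles; "qvel": joint speeds; "effort": joint torques, N m; "position": TCP position; "ee_rot": TCP orientation; "force": force on the tool from outside, world axes, zero at the start; "torque": the same for the moment, N m; "opening": finger opening in mm; "grasp_force": force on a finger pad.
Only numpy, scipy, OpenCV 4.12 (cv2) and the standard library are available. Lean on these libraries where they do the work, as an engineer would, in place of code of your own. Each camera call takes 0.05 s, during which the arm holds its last target. There are 200 camera calls.

## Working session

There is one attempt and no reset: what is moved stays moved. The work goes in short steps, Python scripts to look and compute and a tool call to move; the robot and the scene stay as the last step left them, time stands still between calls to the robot, and variables do not carry over. Pictures are saved under pics/ and viewed, at most 10 in all, crops included, and the job is handed in when it is done.

Besides the shell and the picture viewer there is one more tool, called after "Emit:" as name(argument=value, ...) on one line, values as JSON. play_rows: Moves the arm, as the interface text tells. Its arguments: {"type":"object","properties":{"commands":{"type":"array","items":{"type":"array"}},"newtons":{"type":"number"}},"required":["commands"]}

```bash
ls; mkdir -p pics
python3 - <<'E'
from station import robot
import cv2,numpy as np
print(robot.get_obs())
for n in ("top","side"):
    im=robot.snapshot(n); cv2.imwrite(f"pics/{n}0.png",im); p=robot.camera_params(n); print(n,p)
E
```

```text
pics
{'time_s': 0.0, 'joints': array([ 1.17011599,  0.4694534 , -0.04859748,  1.53370798,  0.02411297,
        1.14102203, -0.08230347]), 'qvel': array([ 0.00119806,  0.00029504,  0.00065363,  0.00027027, -0.00129266,
        0.00101844, -0.00061612]), 'effort': array([-8.24919025e-04, -5.10309005e+01, -4.74413589e-02, -2.37710470e+01,
        1.05508542e-02,  7.50271574e-03,  2.12319924e-05]), 'position': array([ 244.99980847, -628.32438762,  230.24743606]), 'ee_rot': array([-9.76154801e-04,  9.82768283e-01,  1.84839110e-01, -2.27326093e-04]), 'force': array([ 0.20419123, -0.36388641,  0.59377209]), 'torque': array([ 0.04793784,  0.03958063, -0.00201117]), 'grasp_force': 0.0, 'opening': 85.12857093207398}
top {'fx': 615.9979651982964, 'fy': 615.9979651982964, 'cx': 309.39912736688046, 'cy': 239.37130057736738, 'extrinsics': array([[-2.23132353e-02, -9.99718259e-01, -8.09453175e-03,
         1.95550619e+02],
       [ 9.86309680e-01, -2.33357197e-02,  1.63244171e-01,
        -5.19498413e+02],
       [-1.63387070e-01, -4.34120942e-03,  9.86552492e-01,
        -1.67856976e+03],
       [ 0.00000000e+00,  0.00000000e+00,  0.00000000e+00,
         1.00000000e+00]])}
side {'fx': 476.39577973370314, 'fy': 476.39577973370314, 'cx': 319.3179176534436, 'cy': 235.88415933961127, 'extrinsics': array([[ 9.68254529e-01, -2.49890904e-01,  6.14032382e-03,
        -4.51504447e+02],
       [ 1.56765082e-01,  6.26185977e-01,  7.63751158e-01,
        -2.49227554e+02],
       [-1.94699452e-01, -7.38542929e-01,  6.45481576e-01,
        -1.45758721e+03],
       [ 0.00000000e+00,  0.00000000e+00,  0.00000000e+00,
         1.00000000e+00]])}
```

View pics/top0.png

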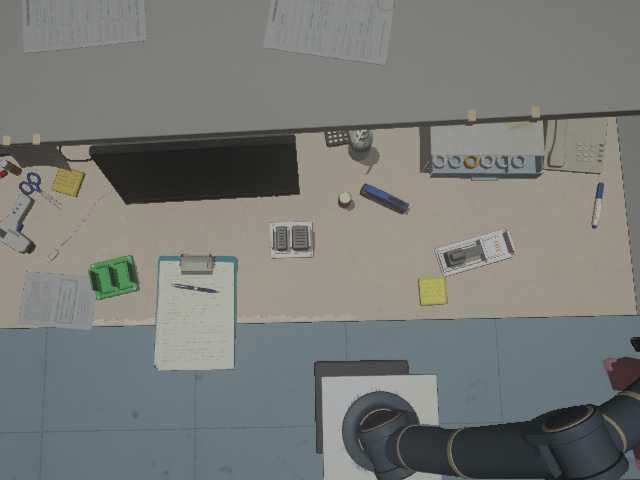

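View pics/side0.png

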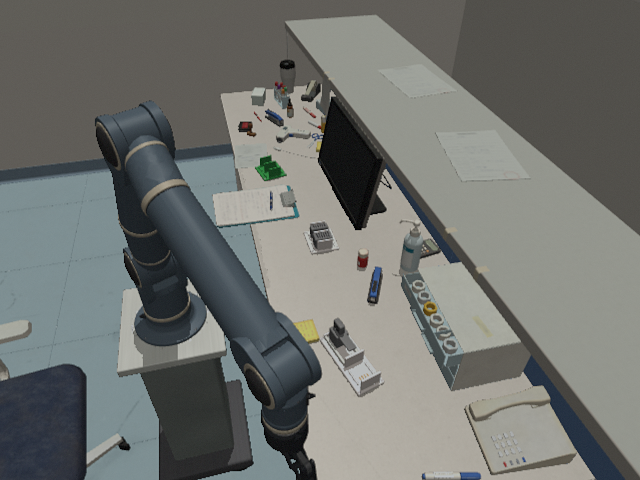

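```bash
cat > h.py <<'E'
import cv2,numpy as np
from station import robot
def ray(n,px,p=None):
    p=p or robot.camera_params(n); E=p["extrinsics"]; R,t=E[:3,:3],E[:3,3]
    d=np.array([(px[0]-p["cx"])/p["fx"],-(px[1]-p["cy"])/p["fy"],-1.])
    return -R.T@t, R.T@d
def onz(n,px,z,p=None):
    o,d=ray(n,px,p); return o+d*(z-o[2])/d[2]
def proj(n,X,p=None):
    p=p or robot.camera_params(n); c=p["extrinsics"]@np.append(X,1)
    return np.array([p["cx"]+p["fx"]*c[0]/-c[2],p["cy"]-p["fy"]*c[1]/-c[2]])
E
python3 - <<'E'
from h import *
t=cv2.imread("pics/top0.png"); s=cv2.imread("pics/side0.png")
a=cv2.resize(t[215:265,262:322],(400,333),interpolation=2); b=cv2.resize(t[225:280,430:520],(400,244),interpolation=2)
c=cv2.resize(s[215:260,295:350],(400,327),interpolation=2); d=cv2.resize(s[310:400,310:400],(400,260),interpolation=2)
o=np.zeros((593,800,3),np.uint8); o[:333,:400]=a; o[333:577,:400]=b;o[:327,400:]=c;o[333:593,400:]=d
cv2.imwrite("pics/c1.png",o)
for p in [(292,240),(475,252),(455,256),(127,277)]: print(p,onz("top",p,30))
E
```

```text
(292, 240) [525.45279137 232.67820537  30.        ]
(475, 252) [ 479.25378024 -279.48837359   30.        ]
(455, 256) [ 469.26720931 -222.8807898    30.        ]
(127, 277) [431.52825265 695.91339119  30.        ]
```

View pics/c1.png

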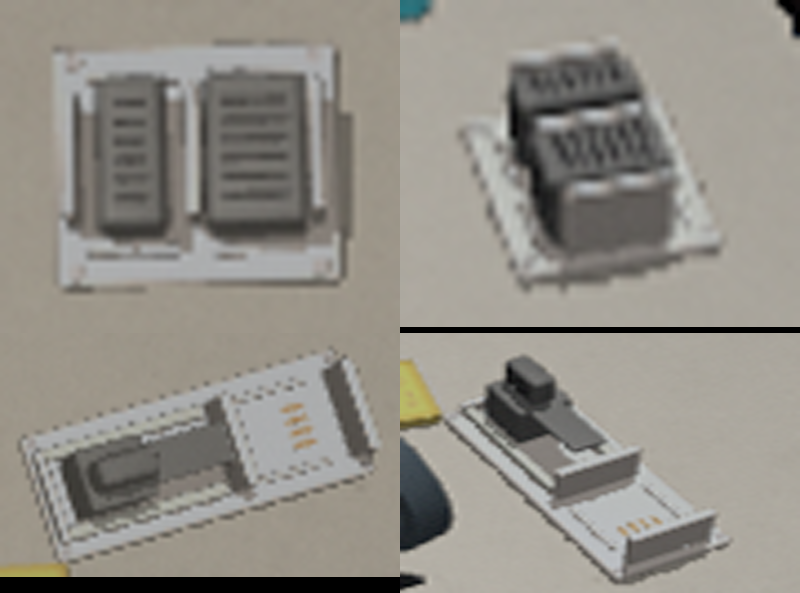

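```bash
cat >> h.py <<'E'
from scipy.spatial.transform import Rotation as Ro
def pose():
    o=robot.get_obs(); q=o["ee_rot"]; return np.array(o["position"]),Ro.from_quat([q[1],q[2],q[3],q[0]]),o
def down(deg):  # tool z down, tool y at world angle deg
    a=np.radians(deg); y=[np.cos(a),np.sin(a),0]; z=[0,0,-1.]; return Ro.from_matrix(np.c_[np.cross(y,z),y,z])
def go(pos,deg):
    p,r,o=pose(); t=down(deg); s=r.inv().apply(np.array(pos)-p)/300; w=(r.inv()*t).as_rotvec(degrees=True)/60
    y=r.as_matrix()[:,1]
    print("t",o["time_s"],"at",p.round(1),"ydeg",np.degrees(np.arctan2(y[1],y[0])).round(2),"shift",s.round(4).tolist(),"turn",w.round(4).tolist())
E
python3 -c "
from h import *
go((470,-260,330),14.5)"
```

```text
t 0.1 at [ 245.  -628.4  230.4] ydeg -68.69 shift [1.1448, -0.8721, -0.3306] turn [-0.0014, -0.0011, -1.3866]
```

Emit:
play_rows(commands=[[1,[0.57,-0.43,-0.33],[0,0,-0.7]],[1,[0.57,-0.43,-0.33],[0,0,-0.7]],[1,[0.57,-0.43,-0.33],[0,0,-0.7]],[1,[0.57,-0.43,-0.33],[0,0,-0.7]],[1,[0.57,-0.43,-0.33],[0,0,-0.7]]])

```text
time_s: 0.6
position: [359.8, -443.5, 331.7]
ee_rot: [0.0, 0.849, 0.529, 0.001]
force: [0.3, -0.5, -0.6]
opening: 85.7
grasp_force: 0.0
```

```bash
python3 -c "
from h import *
go((470,-260,330),14.5)"
```

```text
t 0.6 at [ 359.8 -443.5  331.7] ydeg -26.18 shift [0.711, 0.0598, 0.006] turn [0.0013, 0.0001, -0.678]
```

Emit:
play_rows(commands=[[1,[0.71,0.06,0],[0,0,-0.68]],[1,[0.71,0.06,0],[0,0,-0.68]],[1,[0.71,0.06,0],[0,0,-0.68]],[1,[0.71,0.06,0],[0,0,-0.68]],[1,[0.71,0.06,0],[0,0,-0.68]]])

```text
time_s: 1.1
position: [472.3, -257.6, 330.5]
ee_rot: [-0.0, 0.609, 0.793, 0.001]
force: [0.1, -0.6, 0.0]
opening: 85.8
grasp_force: 0.0
```

```bash
python3 -c "
from h import *
import json
go((510,220,330),0)
p=robot.camera_params('wrist'); im=robot.snapshot('wrist'); cv2.imwrite('pics/w1.png',im); np.save('w1.npy',p,allow_pickle=True); print(p)"
```

```text
t 1.1 at [ 472.3 -257.6  330.5] ydeg 14.96 shift [1.5056, 0.5326, 0.0057] turn [0.0017, -0.0021, 0.2494]
{'fx': 341.0968658538283, 'fy': 341.0968658538283, 'cx': 321.3514293769668, 'cy': 235.70853078974972, 'extrinsics': array([[ 9.66158780e-01,  2.57945699e-01,  1.10789913e-03,
        -3.90738165e+02],
       [-2.46341936e-01,  9.23952677e-01, -2.92621089e-01,
         4.20869762e+02],
       [-7.65039976e-02,  2.82445512e-01,  9.56227834e-01,
        -3.64890735e+02],
       [ 0.00000000e+00,  0.00000000e+00,  0.00000000e+00,
         1.00000000e+00]])}
```

View pics/w1.png

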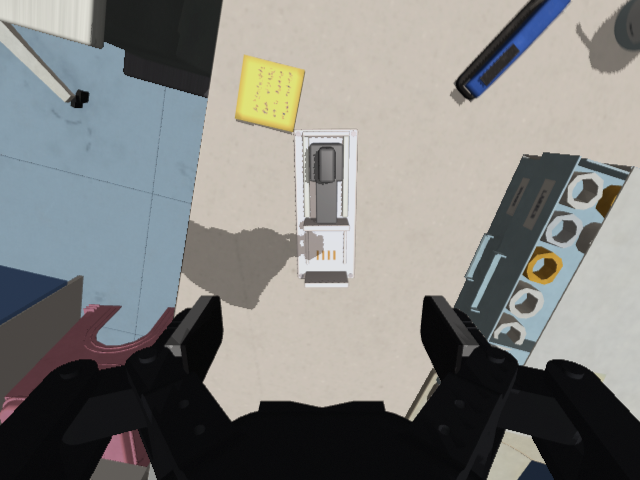

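```bash
python3 -c "
from h import *
p=np.load('w1.npy',allow_pickle=True).item()
E=p['extrinsics']; c=-E[:3,:3].T@E[:3,3]; pos,r,o=pose()
print('cam',c,'in tool',r.inv().apply(c-pos),'viewdir tool',r.inv().apply(-E[2,:3]))
for px in [(296,131),(357,131),(354,277),(298,277),(304,222),(349,222)]: print(px,onz('wrist',px,10,p).round(1))
print(onz('wrist',(328,165),96,p))
im=cv2.imread('pics/w1.png');hsv=cv2.cvtColor(im,cv2.COLOR_BGR2HSV)
print(hsv[150:152,290:362:2,1:].tolist())
"
```

```text
cam [ 453.27738135 -185.01276373  472.50694386] in tool [  75.62369591    0.84407544 -141.93047384] viewdir tool [-0.29439722 -0.0016196   0.95568177]
(296, 131) [ 421.9 -193.    10. ]
(357, 131) [ 498.3 -172.6   10. ]
(354, 277) [ 553.1 -370.7   10. ]
(298, 277) [ 473.5 -391.9   10. ]
(304, 222) [ 461.6 -308.5   10. ]
(349, 222) [ 522.5 -292.2   10. ]
[ 469.66890216 -216.81258562   96.        ]
[[[25, 202], [25, 202], [23, 135], [7, 230], [8, 231], [8, 231], [19, 165], [8, 224], [11, 138], [12, 104], [3, 83], [4, 133], [4, 132], [6, 134], [4, 69], [3, 88], [7, 114], [2, 112], [4, 114], [4, 116], [6, 118], [7, 112], [4, 70], [5, 140], [5, 141], [5, 140], [3, 94], [7, 219], [3, 227], [5, 198], [8, 231], [8, 231], [8, 231], [9, 217], [24, 202], [24, 202]], [[24, 201], [25, 201], [23, 155], [7, 230], [8, 231], [8, 231], [19, 165], [8, 223], [11, 138], [15, 105], [6, 84], [4, 133], [6, 133], [6, 87], [6, 42], [3, 92], [6, 129], [4, 130], [6, 133], [6, 135], [6, 138], [6, 123], [3, 74], [4, 139], [7, 141], [7, 140], [5, 95], [7, 220], [3, 227], [5, 198], [8, 231], [8, 231], [8, 231], [11, 217], [24, 201], [24, 201]]]
```

Emit:
play_rows(commands=[[1,[0,0,0.4],[0,0,0]],[1,[0,0,0.4],[0,0,0]],[1,[0,0,0.4],[0,0,0]],[1,[0,0,0.4],[0,0,0]],[1,[0,0,0.4],[0,0,0]]])

```text
time_s: 1.65
position: [469.5, -265.3, 210.8]
ee_rot: [0.0, 0.616, 0.788, -0.0]
force: [-0.2, 0.9, 0.7]
opening: 85.5
grasp_force: 0.0
```

```bash
python3 -c "
from h import *
p=robot.camera_params('wrist'); im=robot.snapshot('wrist'); cv2.imwrite('pics/w2.png',im); np.save('w2.npy',p,allow_pickle=True)
go((510,210,210),0)
for X in [(421.9,-193,10),(498,-173,10),(513,-381,10)]: print(proj('wrist',X,p))
hsv=cv2.cvtColor(im,cv2.COLOR_BGR2HSV)
m=((hsv[...,1]<17)&(hsv[...,2]>120)).astype(np.uint8)*255
v=cv2.cvtColor(m,cv2.COLOR_GRAY2BGR)
cv2.imwrite('pics/w2c.png',cv2.resize(np.hstack([im[60:360,230:430],v[60:360,230:430]]),None,fx=2,fy=2))
"
```

```text
t 1.7 at [ 470.3 -265.4  211.8] ydeg 14.0 shift [1.5055, 0.5119, 0.0039] turn [0.002, 0.0016, 0.2333]
[290.79544614 123.59217384]
[373.28951305 122.43114085]
[333.63518058 313.8168446 ]
```

View pics/w2c.png

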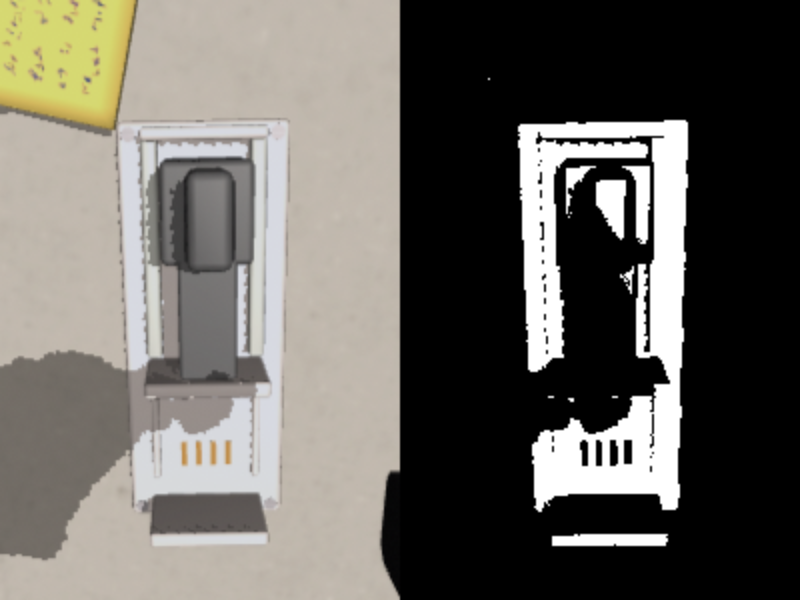

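```bash
cat >> h.py <<'E'
from scipy.optimize import least_squares
def fit2(L,W): # rigid 2D: world = R(th) L + t
    L,W=np.array(L,float)[:,:2],np.array(W,float)[:,:2]; lc,wc=L.mean(0),W.mean(0); H=(L-lc).T@(W-wc)
    th=np.arctan2(H[0,1]-H[1,0],H[0,0]+H[1,1]); R=np.array([[np.cos(th),-np.sin(th)],[np.sin(th),np.cos(th)]])
    t=wc-R@lc; return t,np.degrees(th),(W-(L@R.T+t))
E
python3 -c "
from h import *
p=np.load('w2.npy',allow_pickle=True).item()
C=lambda x,y:(x/2+230-.25,y/2+60-.25)
pts=[((119.5,121.5),(-42,162),10),((289,121),(42,162),10),((279,508),(42,-50),10),((134.5,508),(-42,-50),10),
((146.5,384),(-30,44),53),((271,384),(30,44),53),((271,396),(30,36),53),((147,396),(-30,36),53),
((152,533.5),(-30,-36),53),((267.5,533.5),(30,-36),53),((267.5,545.5),(30,-44),53),((152.5,545.5),(-30,-44),53)]
W=[onz('wrist',C(*a),z,p) for a,_,z in pts]; L=[l for _,l,_ in pts]
for s in (slice(None),slice(0,4),slice(4,12)):
  t,th,r=fit2(L[s],W[s]); print(t.round(1),th.round(2)); print(r.round(1).tolist())
t,th,_=fit2(L,W); g=onz('wrist',C(210,205),96,p)[:2]; a=np.radians(th)
R=np.array([[np.cos(a),-np.sin(a)],[np.sin(a),np.cos(a)]])
for q in [(187,166),(235,166),(235,270),(187,270)]: print((R.T@(onz('wrist',C(*q),96,p)[:2]-t)).round(1))
"
```

```text
[ 500.4 -335.4] 14.76
[[1.6, -1.1], [-1.4, -2.8], [-1.7, 1.9], [0.3, 3.5], [1.1, -0.6], [-0.6, -1.9], [-1.0, 0.1], [0.6, 1.4], [1.3, -0.0], [-0.6, -1.3], [-0.7, -0.2], [1.1, 1.1]]
[ 500.1 -335. ] 14.76
[[1.9, -1.5], [-1.1, -3.2], [-1.4, 1.5], [0.6, 3.2]]
[ 500.5 -335.6] 14.62
[[0.8, -0.5], [-0.9, -1.6], [-1.2, 0.4], [0.4, 1.5], [1.3, 0.1], [-0.7, -1.1], [-0.8, 0.1], [1.1, 1.2]]
[ -9.2 142.5]
[  8.2 142.2]
[  8.5 104.1]
[ -9.7 104.4]
```

Emit:
play_rows(commands=[[1,[-0.2,0,0],[0,0,0]],[1,[-0.2,0,0],[0,0,0]],[1,[-0.2,0,0],[0,0,0]],[1,[-0.2,0,0],[0,0,0]],[1,[-0.2,0,0],[0,0,0]]])

```text
time_s: 2.2
position: [484.4, -321.2, 211.1]
ee_rot: [0.0, 0.614, 0.789, 0.0]
force: [0.1, 1.2, 0.1]
opening: 85.6
grasp_force: 0.0
```

```bash
python3 -c "
from h import *
p=robot.camera_params('wrist'); im=robot.snapshot('wrist'); cv2.imwrite('pics/w3.png',im); np.save('w3.npy',p,allow_pickle=True)
p2=robot.camera_params('wrist'); print(np.abs(p['extrinsics']-p2['extrinsics']).max(0))
go((510,210,210),0)
a=[proj('wrist',X,p) for X in [(500,-335,10),(460,-180,10)]]; print(a)
cv2.imwrite('pics/w3c.png',cv2.resize(im[30:270,220:440],None,fx=2.5,fy=2.5,interpolation=2))
"
```

```text
[1.94047200e-04 1.38277963e-04 2.15145587e-04 1.74029543e-01]
t 2.25 at [ 484.3 -321.2  210.9] ydeg 14.2 shift [1.6954, 0.5173, 0.003] turn [0.0005, 0.0001, 0.2367]
[array([332.12575282, 223.66975601]), array([332.89100235,  52.30246169])]
```

View pics/w3c.png

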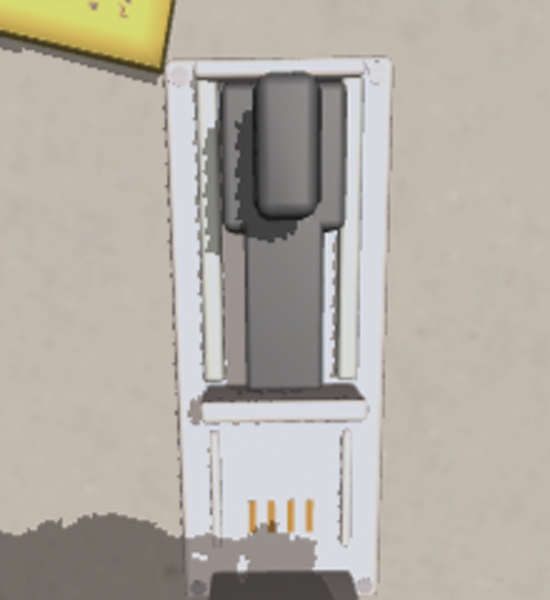

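```bash
python3 -c "
from h import *
im=cv2.imread('pics/w3.png')
cv2.imwrite('pics/w3d.png',cv2.resize(im[180:330,260:420],None,fx=4,fy=4,interpolation=2))
"
```

```text
(no output)
```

View pics/w3d.png

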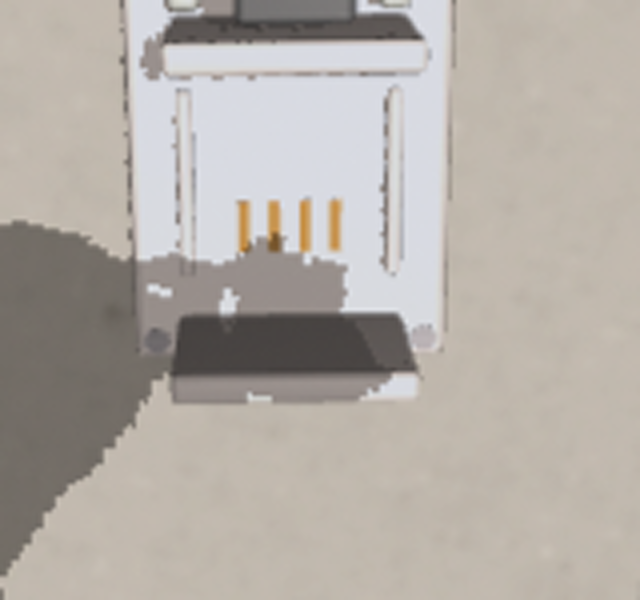

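```bash
python3 -c "
from h import *
A=np.load('w2.npy',allow_pickle=True).item();B=np.load('w3.npy',allow_pickle=True).item()
f=lambda k,ox,oy:(lambda x,y:((x+.5)/k-.5+ox,(y+.5)/k-.5+oy))
CA=f(2,230,60);CB=f(2.5,220,30);CD=f(4,260,180)
o=[]
wl=[(-30,44,53),(30,44,53),(30,36,53),(-30,36,53),(-30,-36,53),(30,-36,53),(30,-44,53),(-30,-44,53)]
ba=[(-42,162,10),(42,162,10),(42,-50,10),(-42,-50,10)]
for q,l in zip([(146.5,384),(271,384),(271,396),(147,396),(152,533.5),(267.5,533.5),(267.5,545.5),(152.5,545.5),(119.5,121.5),(289,121),(279,508),(134.5,508)],wl+ba): o.append((0,CA(*q),l))
for q,l in zip([(164,42),(428,40),(428,71),(164,74),(173,374.5),(417,373),(417,399),(172,403)],wl): o.append((1,CD(*q),l))
o+=[(1,CB(166,60.5),ba[0]),(1,CB(390.5,59),ba[1]),(1,CD(442,350),ba[2]),(1,CD(137,350),ba[3])]
P=[A,B]
def res(v,mode):
  out=[]
  a=v[2];R=np.array([[np.cos(a),-np.sin(a)],[np.sin(a),np.cos(a)]])
  for k,q,l in o:
    p=dict(P[k]); 
    if mode&1: p['fx']=p['fy']=p['fx']*v[3]
    X=np.append(R@l[:2]+v[:2],l[2]+(v[4] if mode&2 else 0))
    out.append(proj('wrist',X,p)-q)
  return np.ravel(out)
for m in (0,1,2,3):
  s=least_squares(res,[500,-335,.25,1,0],args=(m,),x_scale=[1,1,.01,.01,1]); print(m,s.x.round(4),np.degrees(s.x[2]),'rms',np.sqrt((s.fun**2).mean()))
  if m==3: print(s.fun.reshape(-1,2).round(1).tolist())
"
```

```text
0 [ 5.002647e+02 -3.359372e+02  2.589000e-01  1.000000e+00  0.000000e+00] 14.833900770296239 rms 1.2985208539951276
1 [ 5.004092e+02 -3.357754e+02  2.589000e-01  9.845000e-01  0.000000e+00] 14.835291631404049 rms 0.8552434891712917
2 [ 5.007542e+02 -3.371788e+02  2.588000e-01  1.000000e+00 -4.856100e+00] 14.830686635934603 rms 0.8656370848073058
3 [ 4.995816e+02 -3.324280e+02  2.591000e-01  9.478000e-01  1.161960e+01] 14.846897067515803 rms 0.8442771965846804
[[-0.8, -0.5], [0.4, -1.4], [0.2, 0.5], [-0.8, 1.4], [-1.0, -1.4], [0.2, -2.1], [0.0, -1.3], [-1.0, -0.6], [-1.2, 0.8], [1.1, -0.4], [-0.1, 0.4], [-0.4, 1.3], [-0.6, 0.2], [0.5, -0.1], [0.2, 1.0], [-0.3, 1.0], [-0.3, -0.5], [0.8, -0.8], [0.5, 0.3], [0.2, -0.1], [-0.2, 0.3], [1.9, -0.3], [0.0, 0.9], [0.4, 1.7]]
```

Emit:
play_rows(commands=[[1,[0.78,0.26,0],[0,0,0.237]],[1,[0.78,0.26,0],[0,0,0.237]],[1,[0.78,0.26,0],[0,0,0.237]],[1,[0.78,0.26,0],[0,0,0.237]],[1,[0.78,0.26,0],[0,0,0.237]]])

```text
time_s: 2.75
position: [502.3, -73.3, 210.9]
ee_rot: [0.0, 0.707, 0.707, 0.0]
force: [1.9, 0.2, 0.5]
opening: 85.7
grasp_force: 0.0
```

Emit:
play_rows(commands=[[1,[0.82,0.06,0],[0,0,0]],[1,[0.82,0.06,0],[0,0,0]],[1,[0.82,0.06,0],[0,0,0]],[1,[0.82,0.06,0],[0,0,0]],[1,[0.82,0.06,0],[0,0,0]]])

```text
time_s: 3.25
position: [520.3, 172.4, 210.9]
ee_rot: [0.0, 0.707, 0.707, 0.0]
force: [0.6, 0.4, -1.1]
opening: 85.4
grasp_force: 0.0
```

```bash
python3 -c "
from h import *
go((525,210,210),0)"
```

```text
t 3.25 at [520.3 172.4 210.9] ydeg 0.0 shift [0.1253, 0.0156, 0.003] turn [0.0009, -0.0, 0.0]
```

Emit:
play_rows(commands=[[1,[0.125,0.015,0],[0,0,0]],[1,[0.125,0.015,0],[0,0,0]],[1,[0.125,0.015,0],[0,0,0]],[1,[0.125,0.015,0],[0,0,0]],[1,[0.125,0.015,0],[0,0,0]]])

```text
time_s: 3.75
position: [525.9, 205.0, 210.3]
ee_rot: [0.0, 0.709, 0.705, -0.0]
force: [-0.3, -0.3, -0.6]
opening: 85.6
grasp_force: 0.0
```

```bash
python3 -c "
from h import *
p=robot.camera_params('wrist'); im=robot.snapshot('wrist'); cv2.imwrite('pics/w4.png',im); np.save('w4.npy',p,allow_pickle=True)
go((525,210,210),0)
a=proj('wrist',(525,230,30),p).astype(int); print(a)
x,y=max(a[0]-100,0),max(a[1]-75,0); print(x,y)
cv2.imwrite('pics/w4c.png',cv2.resize(im[y:y+150,x:x+200],None,fx=4,fy=4,interpolation=2))
"
```

```text
t 3.8 at [526.  205.1 210.3] ydeg -0.26 shift [0.0162, -0.0035, 0.0011] turn [0.0002, 0.0009, -0.0044]
[319 186]
219 111
```

View pics/w4c.png

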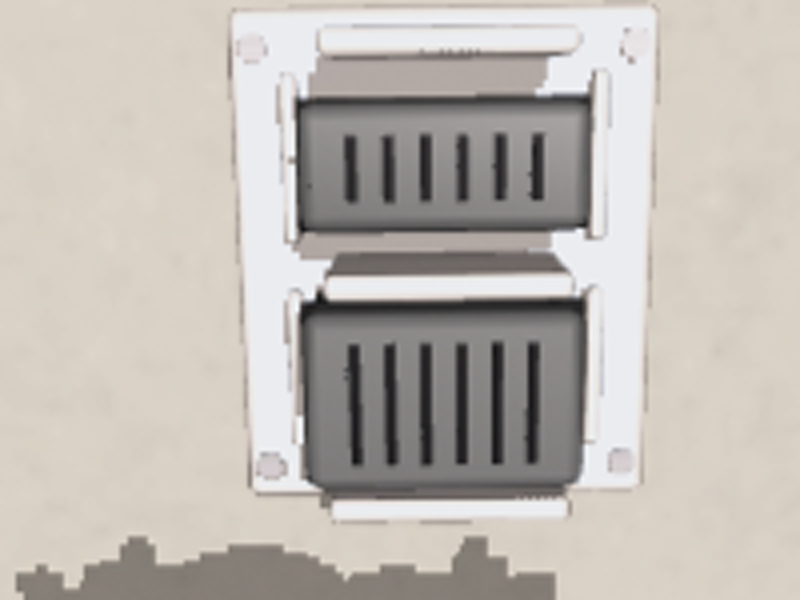

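```bash
python3 -c "
from h import *
p=np.load('w4.npy',allow_pickle=True).item()
C=lambda x,y:((x+.5)/4-.5+219,(y+.5)/4-.5+111)
L=[(-32,21),(32,21),(32,-21),(-32,-21)]
for nm,q,z,l in [('thick',[(302,303),(586,300),(581,486),(306,489)],52,L),('slim',[(298,100),(592,97),(588,228),(301,230)],52,[(-32,14),(32,14),(32,-14),(-32,-14)]),('base',[(233,10),(657,8),(638,487),(251,492)],4,[(-52,61),(52,61),(52,-61),(-52,-61)]),('fins',[(318,27),(581,26),(570,502),(331,503)],50,[(-28,55),(28,55),(28,-49),(-28,-49)])]:
  W=[onz('wrist',C(*a),z,p) for a in q]; t,th,r=fit2(l,W); print(nm,t.round(1),th.round(2),r.round(1).tolist())
go((525,210,210),0)
"
```

```text
thick [533.7 212.2] 0.24 [[0.8, 0.3], [-0.6, 0.4], [-0.5, -0.3], [0.3, -0.5]]
slim [533.8 262.9] 0.16 [[1.0, -0.5], [-0.9, -0.4], [-0.9, 0.4], [0.8, 0.4]]
base [534.9 236.2] 0.15 [[1.1, -0.6], [-1.0, -0.9], [-0.5, 1.1], [0.4, 0.4]]
fins [535.1 235.8] 0.25 [[0.4, 0.3], [-0.6, 0.0], [-0.2, -0.3], [0.4, -0.0]]
t 3.8 at [526.  205.1 210.3] ydeg -0.26 shift [0.0162, -0.0035, 0.0011] turn [0.0002, 0.0009, -0.0044]
```

Emit:
play_rows(commands=[[1,[0.021,0.027,0],[0,0,-0.008]],[1,[0.021,0.027,0.15],[0,0,-0.008]],[1,[0.021,0.027,0.25],[0,0,-0.008]],[1,[0.021,0.027,0.35],[0,0,-0.008]],[1,[0.021,0.027,0.35],[0,0,-0.008]]])

```text
time_s: 4.3
position: [532.0, 211.4, 101.5]
ee_rot: [-0.002, 0.705, 0.709, -0.004]
force: [-0.6, 0.2, -0.1]
opening: 85.7
grasp_force: 0.0
```

```bash
python3 -c "
from h import *
go((534,211.5,15),0.2)"
```

```text
t 4.3 at [532.  211.4 101.5] ydeg 0.34 shift [0.0012, 0.0088, 0.2882] turn [-0.007, 0.0028, 0.0023]
```

Emit:
play_rows(commands=[[1,[0,0,0],[0,0,0]],[1,[0,0,0.06],[0,0,0]],[1,[0,0,0.12],[0,0,0]],[1,[0,0,0.17],[0,0,0]],[1,[0,0,0.17],[0,0,0]]])

```text
time_s: 4.8
position: [533.8, 212.8, 53.8]
ee_rot: [-0.0, 0.705, 0.709, -0.001]
force: [0.8, -0.3, 0.5]
opening: 85.7
grasp_force: 0.0
```

```bash
python3 -c "
from h import *
go((534,211.5,15),0.2)"
```

```text
t 4.8 at [533.8 212.8  53.8] ydeg 0.35 shift [-0.0043, 0.0008, 0.1294] turn [-0.001, 0.0006, 0.0025]
```

Emit:
play_rows(commands=[[1,[-0.003,0,0.04],[0,0,0]],[1,[-0.003,0,0.08],[0,0,0]],[1,[-0.003,0,0.11],[0,0,0]],[1,[-0.003,0,0.13],[0,0,0]],[1,[-0.003,0,0.13],[0,0,0]]])

```text
time_s: 5.3
position: [533.3, 212.0, 14.3]
ee_rot: [-0.0, 0.705, 0.709, -0.001]
force: [0.2, -0.0, 0.3]
opening: 85.6
grasp_force: 0.0
```

Emit:
play_rows(commands=[[0.6,[0,0,0],[0,0,0]],[0.5,[0,0,0],[0,0,0]],[0.5,[0,0,0],[0,0,0]],[0.5,[0,0,0],[0,0,0]],[0.5,[0,0,0],[0,0,0]]], newtons=40)

```text
time_s: 5.8
position: [534.2, 212.6, 15.8]
ee_rot: [0.0, 0.705, 0.709, 0.0]
force: [-0.5, 1.3, 3.5]
opening: 63.7
grasp_force: 46.7
```

Emit:
play_rows(commands=[[0.5,[0,0,-0.02],[0,0,0]],[0.5,[0,0,-0.06],[0,0,0]],[0.5,[0,0,-0.14],[0,0,0]],[0.5,[0,0,-0.24],[0,0,0]],[0.5,[0,0,-0.35],[0,0,0]]])

```text
time_s: 6.3
position: [533.1, 211.6, 121.1]
ee_rot: [-0.0, 0.705, 0.709, -0.001]
force: [-0.2, 0.3, -4.1]
opening: 63.5
grasp_force: 45.8
```

```bash
python3 -c "
from h import *
go((490,10,110),-75.2); print(pose()[2]['opening'],pose()[2]['force'])"
```

```text
t 6.3 at [533.1 211.6 121.1] ydeg 0.37 shift [-0.671, -0.1478, 0.0378] turn [-0.001, 0.002, 1.2595]
63.5139989025076 [-0.16730407  0.33694184 -4.06867413]
```

Emit:
play_rows(commands=[[0.5,[-0.1,-0.02,0],[0,0,0.12]],[0.5,[-0.2,-0.04,0],[0,0,0.25]],[0.5,[-0.32,-0.07,0],[0,0,0.38]],[0.5,[-0.44,-0.1,0],[0,0,0.51]],[0.5,[-0.56,-0.125,0],[0,0,0.63]]])

```text
time_s: 6.8
position: [496.4, 42.5, 120.8]
ee_rot: [0.0, 0.898, 0.441, -0.0]
force: [0.9, -0.8, -5.0]
opening: 63.7
grasp_force: 46.0
```

```bash
python3 -c "
from h import *
go((490,10,80),-75.2)"
```

```text
t 6.8 at [496.4  42.5 120.8] ydeg -37.72 shift [-0.0989, 0.0494, 0.136] turn [0.0001, 0.0003, 0.6247]
```

Emit:
play_rows(commands=[[0.5,[-0.05,0.02,0.02],[0,0,0.13]],[0.5,[-0.1,0.05,0.06],[0,0,0.26]],[0.5,[-0.1,0.05,0.1],[0,0,0.39]],[0.5,[-0.1,0.05,0.135],[0,0,0.52]],[0.5,[-0.1,0.05,0.135],[0,0,0.625]]])

```text
time_s: 7.3
position: [489.7, 10.7, 78.9]
ee_rot: [-0.0, 0.992, 0.128, -0.002]
force: [-1.3, -0.2, -3.7]
opening: 63.3
grasp_force: 45.8
```

Emit:
play_rows(commands=[[0.5,[0,0,0.05],[0,0,0]],[0.5,[0,0,0.1],[0,0,0]],[0.5,[0,0,0.15],[0,0,0]],[0.5,[0,0,0.18],[0,0,0]],[0.5,[0,0,0.18],[0,0,0]]])

```text
time_s: 7.8
position: [490.3, 11.0, 25.1]
ee_rot: [-0.0, 0.991, 0.131, -0.001]
force: [0.0, -0.6, -3.4]
opening: 63.4
grasp_force: 45.8
```

```bash
python3 -c "
from h import *
go((490,10,7.5),-75.2)"
```

```text
t 7.8 at [490.3  11.   25.1] ydeg -74.93 shift [-0.0016, 0.0031, 0.0587] turn [-0.0005, 0.0022, 0.0045]
```

Emit:
play_rows(commands=[[0.5,[0,0,0.03],[0,0,0]],[0.5,[0,0,0.05],[0,0,0]],[0.5,[0,0,0.055],[0,0,0]],[0.5,[0,0,0.058],[0,0,0]],[0.5,[0,0,0.058],[0,0,0]]])

```text
time_s: 8.3
position: [491.3, 11.1, 8.5]
ee_rot: [0.0, 0.991, 0.131, 0.0]
force: [0.1, -0.2, -4.1]
opening: 63.3
grasp_force: 46.0
```

Emit:
play_rows(commands=[[0.5,[0,0,0.003],[0,0,0]],[0.5,[0,0,0.003],[0,0,0]],[0.5,[0,0,0.005],[0,0,0]],[0.5,[0,0,0.005],[0,0,0]],[0.5,[0,0,0.005],[0,0,0]]])

```text
time_s: 8.8
position: [491.6, 11.1, 7.7]
ee_rot: [0.0, 0.991, 0.131, 0.0]
force: [-2.4, -0.5, 6.0]
opening: 63.5
grasp_force: 47.0
```

Emit:
play_rows(commands=[[1,[0,0,0],[0,0,0]],[1,[0,0,0],[0,0,0]],[1,[0,0,0],[0,0,0]],[1,[0,0,0],[0,0,0]],[1,[0,0,0],[0,0,0]]])

```text
time_s: 9.3
position: [491.2, 11.1, 6.9]
ee_rot: [0.0, 0.991, 0.131, 0.0]
force: [-0.4, -0.8, -0.1]
opening: 85.8
grasp_force: 0.0
```

Emit:
play_rows(commands=[[1,[0,0,-0.04],[0,0,0]],[1,[0,0,-0.12],[0,0,0]],[1,[0,0,-0.24],[0,0,0]],[1,[0,0,-0.32],[0,0,0]],[1,[0,0,-0.32],[0,0,0]]])

```text
time_s: 9.8
position: [493.9, 11.3, 106.9]
ee_rot: [0.0, 0.991, 0.131, 0.004]
force: [0.6, -0.1, 0.2]
opening: 85.5
grasp_force: 0.0
```

```bash
python3 -c "
from h import *
go((491,11,104),14.8)"
```

```text
t 9.8 at [493.9  11.3 106.9] ydeg -74.94 shift [-0.0096, -0.0014, 0.0097] turn [0.0073, -0.0046, -1.4957]
```

Emit:
play_rows(commands=[[1,[0,0,0],[0,0,-0.14]],[1,[0,0,0],[0,0,-0.28]],[1,[0,0,0],[0,0,-0.42]],[1,[0,0,0],[0,0,-0.56]],[1,[0,0,0],[0,0,-0.7]]])

```text
time_s: 10.3
position: [490.6, 11.0, 102.6]
ee_rot: [-0.0, 0.877, 0.48, -0.001]
force: [0.0, -0.7, -0.3]
opening: 85.2
grasp_force: 0.0
```

Emit:
play_rows(commands=[[1,[0,0,0],[0,0,-0.14]],[1,[0,0,0],[0,0,-0.28]],[1,[0,0,0],[0,0,-0.42]],[1,[0,0,0],[0,0,-0.56]],[1,[0,0,0],[0,0,-0.7]]])

```text
time_s: 10.8
position: [490.6, 10.9, 102.5]
ee_rot: [-0.0, 0.647, 0.763, -0.0]
force: [-0.5, 0.2, 0.4]
opening: 85.5
grasp_force: 0.0
```

```bash
python3 -c "
from h import *
go((491,11,60),14.9)"
```

```text
t 10.8 at [490.6  10.9 102.5] ydeg 9.41 shift [0.0001, 0.0015, 0.1418] turn [-0.001, -0.0, -0.0915]
```

Emit:
play_rows(commands=[[1,[0,0,0],[0,0,-0.095]],[1,[0,0,0],[0,0,-0.095]],[1,[0,0,0],[0,0,-0.095]],[1,[0,0,0],[0,0,-0.095]],[1,[0,0,0],[0,0,-0.095]]])

```text
time_s: 11.3
position: [491.1, 11.1, 102.9]
ee_rot: [0.0, 0.611, 0.792, -0.0]
force: [-0.3, -1.0, 0.4]
opening: 85.1
grasp_force: 0.0
```

```bash
python3 -c "
from h import *
p=robot.camera_params('wrist'); im=robot.snapshot('wrist'); cv2.imwrite('pics/w5.png',im)
go((491,11,60),14.8)
print(proj('wrist',(491,11,44),p))
cv2.imwrite('pics/w5v.png',im)
"
```

```text
t 11.35 at [491.1  11.1 102.9] ydeg 14.74 shift [-0.0002, -0.0005, 0.143] turn [-0.0, 0.0002, -0.001]
[320.39189391 256.32194955]
```

View pics/w5v.png

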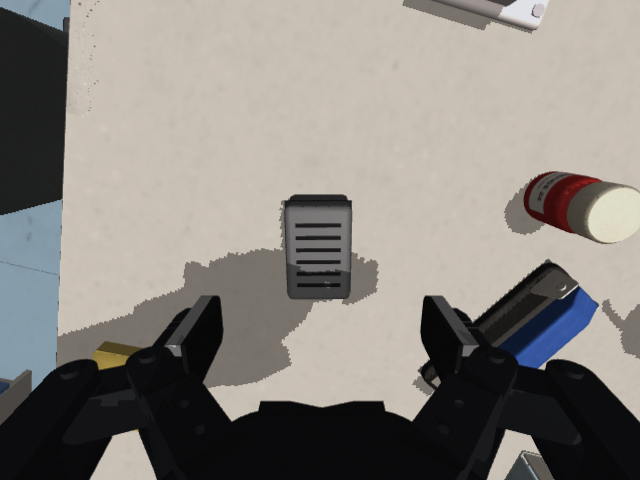

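Emit:
play_rows(commands=[[1,[0,0,0.08],[0,0,0]],[1,[0,0,0.16],[0,0,0]],[1,[0,0,0.24],[0,0,0]],[1,[0,0,0.3],[0,0,0]],[1,[0,0,0.3],[0,0,0]]])

```text
time_s: 11.85
position: [489.4, 11.0, 11.0]
ee_rot: [-0.002, 0.61, 0.792, -0.002]
force: [-0.2, 0.7, -0.2]
opening: 85.3
grasp_force: 0.0
```

Emit:
play_rows(commands=[[0.6,[0,0,0],[0,0,0]],[0.4,[0,0,0],[0,0,0]],[0.3,[0,0,0],[0,0,0]],[0.3,[0,0,0],[0,0,0]],[0.3,[0,0,0],[0,0,0]]], newtons=40)

```text
time_s: 12.35
position: [491.2, 10.8, 13.9]
ee_rot: [0.0, 0.611, 0.792, -0.0]
force: [-1.6, 0.3, 4.9]
opening: 41.7
grasp_force: 42.2
```

Emit:
play_rows(commands=[[0.3,[0,0,-0.02],[0,0,0]],[0.3,[0,0,-0.08],[0,0,0]],[0.3,[0,0,-0.18],[0,0,0]],[0.3,[0,0,-0.3],[0,0,0]],[0.3,[0,0,-0.43],[0,0,0]]])

```text
time_s: 12.85
position: [490.1, 10.9, 142.8]
ee_rot: [-0.001, 0.61, 0.792, -0.0]
force: [0.9, -0.1, -4.1]
opening: 41.0
grasp_force: 41.4
```

```bash
python3 -c "
from h import *
go((500.7,-337,142),14.8)"
```

```text
t 12.85 at [490.1  10.9 142.8] ydeg 14.77 shift [-1.1304, -0.2616, 0.0024] turn [-0.0017, -0.0006, -0.0004]
```

Emit:
play_rows(commands=[[0.3,[-0.08,-0.02,0],[0,0,0]],[0.3,[-0.2,-0.05,0],[0,0,0]],[0.3,[-0.34,-0.08,0],[0,0,0]],[0.3,[-0.48,-0.115,0],[0,0,0]],[0.3,[-0.62,-0.15,0],[0,0,0]]])

```text
time_s: 13.35
position: [494.4, -181.9, 142.2]
ee_rot: [0.0, 0.61, 0.792, -0.0]
force: [1.3, 0.0, -3.5]
opening: 41.1
grasp_force: 41.6
```

Emit:
play_rows(commands=[[0.3,[-0.14,-0.03,0],[0,0,0]],[0.3,[-0.28,-0.06,0],[0,0,0]],[0.3,[-0.41,-0.09,0],[0,0,0]],[0.3,[-0.5,-0.11,0],[0,0,0]],[0.3,[-0.51,-0.111,0],[0,0,0]]])

```text
time_s: 13.85
position: [500.0, -342.3, 141.4]
ee_rot: [0.0, 0.613, 0.79, -0.001]
force: [-0.4, -1.0, -4.6]
opening: 41.4
grasp_force: 41.6
```

```bash
python3 -c "
from h import *
p=robot.camera_params('wrist'); im=robot.snapshot('wrist'); cv2.imwrite('pics/w6.png',im)
go((500.7,-337,24),14.8)
"
```

```text
t 13.9 at [ 500.5 -339.8  141.4] ydeg 14.47 shift [0.009, 0.0033, 0.3914] turn [-0.0007, 0.0001, -0.0055]
```

Emit:
play_rows(commands=[[0.3,[0,0,0.04],[0,0,0]],[0.3,[0,0,0.09],[0,0,0]],[0.3,[0,0,0.15],[0,0,0]],[0.3,[0,0,0.19],[0,0,0]],[0.3,[0,0,0.19],[0,0,0]]])

```text
time_s: 14.4
position: [500.3, -334.7, 82.2]
ee_rot: [-0.003, 0.61, 0.793, -0.0]
force: [-0.5, 1.1, -3.4]
opening: 41.6
grasp_force: 41.4
```

```bash
python3 -c "
from h import *
p=robot.camera_params('wrist'); im=robot.snapshot('wrist'); cv2.imwrite('pics/w6.png',im); np.save('w6.npy',p,allow_pickle=True)
go((500.7,-337,24),14.8)
a=proj('wrist',(500,-337,53),p).astype(int); print(a)
cv2.imwrite('pics/w6c.png',cv2.resize(im[100:350,180:460],None,fx=2.4,fy=2.4,interpolation=2))
"
```

```text
t 14.45 at [ 501.2 -335.4   83.6] ydeg 14.85 shift [-0.0052, -0.0028, 0.1986] turn [-0.0017, -0.0022, 0.0008]
[319 279]
```

View pics/w6c.png

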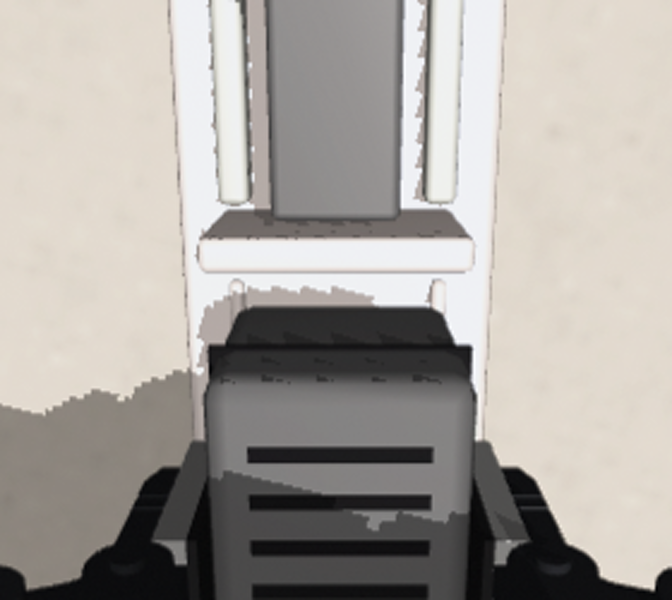

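```bash
python3 -c "
from h import *
p=np.load('w6.npy',allow_pickle=True).item()
C=lambda x,y:((x+.5)/2.4-.5+180,(y+.5)/2.4-.5+100)
for z in (53,48):
  W=[onz('wrist',C(*a),z,p) for a in [(199,238),(474,237.5),(474,271),(199,271.5)]]
  t,th,r=fit2([(-30,44),(30,44),(30,36),(-30,36)],W); print(t.round(1),th,r.round(1).tolist())
go((500.9,-337.3,24),14.8)
"
```

```text
[ 500.3 -336. ] 15.011461828044087 [[1.0, -0.1], [-0.7, -0.6], [-0.6, 0.2], [0.4, 0.5]]
[ 500.6 -337. ] 15.011461828044151 [[0.1, -0.2], [0.1, -0.3], [0.2, 0.3], [-0.4, 0.2]]
t 14.45 at [ 501.2 -335.4   83.6] ydeg 14.85 shift [-0.0063, -0.0024, 0.1986] turn [-0.0017, -0.0022, 0.0008]
```

Emit:
play_rows(commands=[[0.3,[-0.0055,-0.0015,0],[0,0,0]],[0.3,[-0.0055,-0.0015,0.04],[0,0,0]],[0.3,[-0.0055,-0.0015,0.08],[0,0,0]],[0.3,[-0.0055,-0.0015,0.08],[0,0,0]],[0.3,[-0.0055,-0.0015,0.08],[0,0,0]]])

```text
time_s: 14.95
position: [501.5, -338.2, 60.3]
ee_rot: [-0.001, 0.61, 0.792, -0.0]
force: [-0.0, 0.5, -2.9]
opening: 41.6
grasp_force: 41.4
```

```bash
python3 -c "
from h import *
go((500.7,-337,24),14.8)
"
```

```text
t 14.95 at [ 501.5 -338.2   60.3] ydeg 14.76 shift [0.0045, -0.0014, 0.1209] turn [-0.0007, -0.0008, -0.0006]
```

Emit:
play_rows(commands=[[0.3,[0.001,-0.001,0.03],[0,0,0]],[0.3,[0.001,-0.001,0.06],[0,0,0]],[0.3,[0.001,-0.001,0.09],[0,0,0]],[0.3,[0.001,-0.001,0.1],[0,0,0]],[0.3,[0.001,-0.001,0.1],[0,0,0]]])

```text
time_s: 15.45
position: [501.0, -337.9, 30.0]
ee_rot: [-0.001, 0.61, 0.792, -0.0]
force: [0.1, 0.4, -3.8]
opening: 41.2
grasp_force: 41.6
```

```bash
python3 -c "
from h import *
robot.snapshot('wrist')
go((500.7,-337,24),14.8)
"
```

```text
t 15.5 at [ 501.4 -338.1   30.6] ydeg 14.77 shift [0.0041, -0.0014, 0.0219] turn [-0.0002, -0.0004, -0.0005]
```

Emit:
play_rows(commands=[[0.3,[0.002,-0.001,0.006],[0,0,0]],[0.3,[0.002,-0.001,0.012],[0,0,0]],[0.3,[0.002,-0.001,0.016],[0,0,0]],[0.3,[0.002,-0.001,0.019],[0,0,0]],[0.3,[0.002,-0.001,0.019],[0,0,0]]])

```text
time_s: 16.0
position: [501.0, -337.7, 25.2]
ee_rot: [-0.0, 0.61, 0.792, -0.0]
force: [0.4, 0.5, -3.7]
opening: 41.6
grasp_force: 41.6
```

Emit:
play_rows(commands=[[0.3,[0,0,0.003],[0,0,0]],[0.3,[0,0,0.003],[0,0,0]],[0.3,[0,0,0.006],[0,0,0]],[0.3,[0,0,0.006],[0,0,0]],[0.3,[0,0,0.006],[0,0,0]]])

```text
time_s: 16.5
position: [501.1, -337.7, 24.0]
ee_rot: [0.0, 0.61, 0.792, -0.0]
force: [-2.1, 1.2, 2.5]
opening: 41.3
grasp_force: 42.4
```

Emit:
play_rows(commands=[[0.6,[0,0,0],[0,0,0]],[0.8,[0,0,0],[0,0,0]],[0.9,[0,0,0],[0,0,0]],[0.9,[0,0,0],[0,0,0]],[0.9,[0,0,0],[0,0,0]]])

```text
time_s: 17.0
position: [501.1, -337.7, 23.4]
ee_rot: [0.0, 0.61, 0.792, 0.0]
force: [-0.8, -0.2, -0.1]
opening: 77.0
grasp_force: 0.0
```

Emit:
play_rows(commands=[[0.9,[0,0,-0.04],[0,0,0]],[0.9,[0,0,-0.12],[0,0,0]],[0.9,[0,0,-0.24],[0,0,0]],[0.9,[0,0,-0.36],[0,0,0]],[0.9,[0,0,-0.42],[0,0,0]]])

```text
time_s: 17.5
position: [502.8, -338.2, 153.8]
ee_rot: [0.003, 0.61, 0.792, 0.0]
force: [-0.4, -0.1, -0.8]
opening: 76.9
grasp_force: 0.0
```

```bash
python3 -c "
from h import *
p=robot.camera_params('wrist'); im=robot.snapshot('wrist'); cv2.imwrite('pics/w7.png',im)
np.save('w7.npy',p,allow_pickle=True)
a=np.radians(14.8);R=np.array([[np.cos(a),-np.sin(a)],[np.sin(a),np.cos(a)]])
# pack top: orientation slots/edges by mask
g=cv2.cvtColor(im,cv2.COLOR_BGR2HSV); u,v=proj('wrist',(500.7,-337,50),p).astype(int); print('pred pack',u,v, im[v-40:v+41:8,u].tolist())
m=((g[...,1]<40)&(g[...,2]<160)).astype(np.uint8)
w=R@np.array([0,123.5])+[500.7,-337]; print('grip',w, proj('wrist',(*w,91),p))
for dx in range(-60,61,4): print(im[v,u+dx].mean().round(),end=' ')
print()
for dy in range(-80,81,4): print(im[v+dy,u].mean().round(),end=' ')
go((*w,142),14.8)
"
```

```text
pred pack 317 232 [[41, 42, 42], [120, 121, 122], [31, 29, 31], [118, 119, 120], [116, 117, 120], [109, 108, 110], [27, 25, 27], [83, 83, 84], [110, 110, 111], [62, 63, 64], [55, 55, 57]]
grip [ 469.15244889 -217.59731151] [316.62709494  31.48204198]
187.0 190.0 190.0 186.0 222.0 223.0 223.0 195.0 112.0 84.0 113.0 105.0 105.0 106.0 109.0 109.0 108.0 109.0 110.0 110.0 110.0 117.0 86.0 223.0 224.0 224.0 223.0 181.0 186.0 187.0 189.0 
125.0 126.0 124.0 124.0 66.0 76.0 224.0 224.0 93.0 27.0 42.0 114.0 121.0 121.0 30.0 119.0 119.0 28.0 118.0 59.0 109.0 116.0 26.0 114.0 83.0 95.0 110.0 14.0 63.0 62.0 56.0 71.0 149.0 144.0 187.0 184.0 186.0 189.0 188.0 189.0 189.0 t 17.55 at [ 503.8 -338.8  155.8] ydeg 14.77 shift [0.4204, -0.0091, 0.0431] turn [0.0059, 0.0067, -0.0005]
```

Emit:
play_rows(commands=[[0.7,[0.1,0,0],[0,0,0]],[0.7,[0.22,0,0],[0,0,0]],[0.7,[0.34,0,0],[0,0,0]],[0.7,[0.41,0,0],[0,0,0]],[0.7,[0.41,0,0],[0,0,0]]])

```text
time_s: 18.05
position: [469.3, -215.8, 149.9]
ee_rot: [-0.0, 0.608, 0.794, -0.0]
force: [0.6, -1.1, 1.0]
opening: 59.7
grasp_force: 0.0
```

```bash
python3 -c "
from h import *
p=robot.camera_params('wrist'); im=robot.snapshot('wrist'); cv2.imwrite('pics/w8.png',im)
go((468.9,-216.6,70),14.8)
u,v=proj('wrist',(468.9,-216.6,91),p).astype(int); print(u,v)
print(im[v,u-60:u+61:2].mean(1).round().tolist()); print(im[v-60:v+61:2,u].mean(1).round().tolist())
"
```

```text
t 18.1 at [ 469.8 -218.2  149.9] ydeg 14.89 shift [0.0062, -0.0017, 0.2663] turn [0.0003, 0.0011, 0.0015]
319 257
[118.0, 119.0, 119.0, 119.0, 119.0, 119.0, 117.0, 131.0, 157.0, 157.0, 157.0, 157.0, 153.0, 118.0, 137.0, 139.0, 127.0, 92.0, 115.0, 111.0, 67.0, 68.0, 48.0, 59.0, 88.0, 105.0, 117.0, 117.0, 118.0, 119.0, 120.0, 120.0, 120.0, 121.0, 117.0, 101.0, 88.0, 44.0, 88.0, 68.0, 68.0, 68.0, 65.0, 53.0, 131.0, 139.0, 136.0, 198.0, 231.0, 231.0, 231.0, 231.0, 231.0, 211.0, 198.0, 199.0, 200.0, 199.0, 199.0, 199.0, 197.0]
[231.0, 231.0, 191.0, 40.0, 40.0, 40.0, 40.0, 40.0, 41.0, 84.0, 108.0, 120.0, 40.0, 38.0, 39.0, 40.0, 42.0, 54.0, 82.0, 102.0, 115.0, 123.0, 123.0, 123.0, 122.0, 121.0, 121.0, 121.0, 120.0, 119.0, 120.0, 119.0, 118.0, 118.0, 117.0, 117.0, 115.0, 80.0, 66.0, 66.0, 66.0, 65.0, 65.0, 66.0, 60.0, 60.0, 67.0, 67.0, 67.0, 66.0, 67.0, 66.0, 67.0, 66.0, 67.0, 99.0, 114.0, 115.0, 114.0, 114.0, 113.0]
```

```bash
python3 -c "
from h import *
p=robot.camera_params('wrist'); im=cv2.imread('pics/w8.png')
a=np.radians(14.8);R=np.array([[np.cos(a),-np.sin(a)],[np.sin(a),np.cos(a)]])
for z in (96,91):
  for y in (105.5,124.5,143.5): print(z,y,proj('wrist',(*(R@[0,y]+[500.7,-337]),z),p).round(1))
for z in (64,59):
  for y in (105,144): print(z,y,proj('wrist',(*(R@[0,y]+[500.7,-337]),z),p).round(1))
for u in (312,319,326): print(u,im[180:300:2,u].mean(1).round().astype(int).tolist())
"
```

```text
96 105.5 [319.7 284.7]
96 124.5 [319.7 256.4]
96 143.5 [319.7 226.5]
91 105.5 [319.7 281.3]
91 124.5 [319.7 253.5]
91 143.5 [319.7 224.2]
64 105 [319.9 266.1]
64 144 [319.9 213.1]
59 105 [320.  263.5]
59 144 [320.  211.5]
312 [200, 229, 115, 199, 230, 230, 189, 230, 231, 231, 230, 85, 39, 40, 39, 40, 40, 45, 99, 118, 67, 39, 39, 41, 43, 44, 70, 96, 107, 118, 121, 120, 120, 119, 119, 119, 118, 118, 117, 116, 115, 116, 115, 114, 114, 113, 89, 65, 65, 65, 65, 64, 63, 55, 65, 67, 67, 65, 67, 66]
319 [201, 229, 118, 197, 231, 230, 193, 229, 231, 231, 231, 86, 39, 40, 40, 39, 40, 58, 99, 118, 69, 37, 39, 40, 41, 43, 55, 96, 108, 121, 123, 123, 122, 122, 122, 121, 121, 120, 120, 120, 118, 118, 118, 117, 117, 116, 67, 66, 66, 65, 65, 65, 65, 55, 66, 67, 67, 67, 67, 67]
326 [196, 229, 123, 198, 231, 230, 187, 223, 231, 231, 231, 76, 39, 40, 39, 40, 39, 57, 99, 120, 75, 39, 40, 40, 40, 42, 68, 96, 110, 122, 126, 125, 124, 124, 124, 123, 123, 122, 121, 120, 121, 120, 120, 119, 118, 73, 67, 67, 67, 65, 66, 65, 65, 55, 66, 67, 67, 67, 67, 67]
```

Emit:
play_rows(commands=[[0.7,[0,0,0.06],[0,0,0]],[0.7,[0,0,0.13],[0,0,0]],[0.7,[0,0,0.2],[0,0,0]],[0.7,[0,0,0.255],[0,0,0]],[0.7,[0,0,0.26],[0,0,0]]])

```text
time_s: 18.6
position: [468.6, -220.2, 69.4]
ee_rot: [-0.002, 0.611, 0.791, -0.001]
force: [0.2, -0.7, -0.4]
opening: 59.5
grasp_force: 0.0
```

Emit:
play_rows(commands=[[0.4,[0,0,0],[0,0,0]],[0.2,[0,0,0],[0,0,0]],[0.1,[0,0,0],[0,0,0]],[0.1,[0,0,0],[0,0,0]],[0.1,[0,0,0],[0,0,0]]], newtons=40)

```text
time_s: 19.1
position: [468.6, -220.0, 72.4]
ee_rot: [-0.0, 0.611, 0.792, -0.002]
force: [-3.6, -1.8, 5.6]
opening: 17.7
grasp_force: 39.9
```

Emit:
play_rows(commands=[[0.1,[-0.03,0,0],[0,0,0]],[0.1,[-0.07,0,0],[0,0,0]],[0.1,[-0.11,0,0],[0,0,0]],[0.1,[-0.14,0,0],[0,0,0]],[0.1,[-0.16,0,0],[0,0,0]]])

```text
time_s: 19.6
position: [480.8, -265.6, 72.4]
ee_rot: [-0.001, 0.61, 0.792, -0.001]
force: [-5.5, 2.5, 6.8]
opening: 17.1
grasp_force: 40.1
```

```bash
python3 -c "
from h import *
a=np.radians(14.8);R=np.array([[np.cos(a),-np.sin(a)],[np.sin(a),np.cos(a)]])
q,r,o=pose(); print(R.T@(q[:2]-[500.7,-337]), R.T@(np.array([468.6,-220])-[500.7,-337]), R.T@o['force'][:2],o['opening'])
go((468.9,-216.6,70),14.8)"
```

```text
[-1.00406232 74.09131455] [ -1.1478771 121.3181453] [-4.64450778  3.80090543] 17.073095289813715
t 19.6 at [ 480.8 -265.6   72.4] ydeg 14.75 shift [0.1681, 0.0033, 0.0081] turn [-0.0025, -0.0001, -0.0008]
```

Emit:
play_rows(commands=[[0.1,[-0.01,0,0],[0,0,0]],[0.1,[-0.02,0,0],[0,0,0]],[0.1,[-0.03,0,0],[0,0,0]],[0.1,[-0.035,0,0],[0,0,0]],[0.1,[-0.035,0,0],[0,0,0]]])

```text
time_s: 20.1
position: [483.0, -274.1, 72.4]
ee_rot: [-0.002, 0.61, 0.792, -0.001]
force: [-6.2, 3.4, 8.0]
opening: 17.2
grasp_force: 40.3
```

Emit:
play_rows(commands=[[0.1,[-0.005,0,0],[0,0,0]],[0.1,[-0.01,0,0],[0,0,0]],[0.1,[-0.015,0,0],[0,0,0]],[0.1,[-0.02,0,0],[0,0,0]],[0.1,[-0.02,0,0],[0,0,0]]])

```text
time_s: 20.6
position: [483.1, -274.1, 72.4]
ee_rot: [-0.006, 0.609, 0.793, 0.0]
force: [-10.5, 15.5, 16.9]
opening: 17.4
grasp_force: 41.4
```

Emit:
play_rows(commands=[[0.1,[-0.005,0,0],[0,0,0]],[0.1,[-0.01,0,0],[0,0,0]],[0.1,[-0.01,0,0],[0,0,0]],[0.1,[0,0,0],[0,0,0]],[0.1,[0.02,0,0],[0,0,0]]])

```text
time_s: 21.1
position: [483.0, -274.0, 72.4]
ee_rot: [-0.001, 0.61, 0.793, -0.001]
force: [-2.7, -4.8, 1.5]
opening: 17.3
grasp_force: 39.5
```

Emit:
play_rows(commands=[[0.5,[0,0,0],[0,0,0]],[0.6,[0,0,0],[0,0,0]],[0.6,[0,0,0],[0,0,0]],[0.6,[0,0,-0.05],[0,0,0]],[0.6,[0,0,-0.15],[0,0,0]]])

```text
time_s: 21.6
position: [483.3, -275.0, 115.7]
ee_rot: [-0.002, 0.61, 0.792, -0.0]
force: [-0.2, 0.3, -0.0]
opening: 51.4
grasp_force: 0.0
```

Emit:
play_rows(commands=[[0.6,[0,0,-0.1],[0,0,0]],[0.6,[0,0,-0.2],[0,0,0]],[0.6,[0,0,-0.3],[0,0,0]],[0.6,[0,0,-0.3],[0,0,0]],[0.6,[0,0,-0.3],[0,0,0]]])

```text
time_s: 22.1
position: [485.0, -275.7, 207.8]
ee_rot: [0.001, 0.611, 0.792, 0.0]
force: [-0.6, 0.4, -0.3]
opening: 50.6
grasp_force: 0.0
```

```bash
python3 -c "
from h import *
p=robot.camera_params('wrist'); im=robot.snapshot('wrist'); np.save('w9.npy',p,allow_pickle=True)
t=robot.snapshot('top'); 
go((500,-300,200),14.8)
cv2.imwrite('pics/w9.png',np.hstack([im[60:340,200:440],cv2.resize(t[215:285,425:525],(400,280),interpolation=2)]))
"
```

```text
t 22.2 at [ 483.9 -275.3  205.8] ydeg 14.75 shift [-0.0934, 0.0309, 0.0194] turn [-0.001, -0.0008, -0.0008]
```

View pics/w9.png

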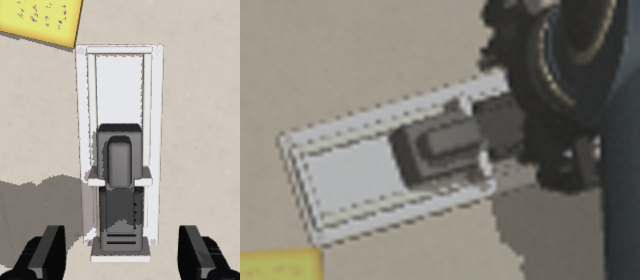

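The slide is home: its tab is at about (118,160) in the wrist crop, with the carriage against the bay wall. The tongue lies over the pack at about (122,215), and the arm is clear. This was my 11th picture, one over the limit of 10.

```bash
python3 -c "
from station import robot
print(robot.job_done())"
```

```text
the job is handed in; nothing more can be done
None
```

I handed the job in at about 22 s: the thick pack stood on the worktop, is now released in the dock bay, and the slide is pushed to its end stop with its tongue over the pack; no score came back, and I viewed 11 pictures, one over the limit of 10.

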